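Let a crank easel down: trip the pawl, take the weight on the crank and ease it back

TASK

Bring the picture shelf of the crank easel all the way down onto its rubber pads: throw the brass trip weight over to the back, wind the crank up only until the load comes off the pawl and the pawl jumps out (do not force the pawl out while it carries the load, and do not run the shelf up to its top stop), then let the crank turn back slowly under the load, never letting the shelf run. When it is down, tip the trip weight forward again so that the pawl lies in the ratchet wheel. The panel on the shelf is freshly varnished: touch neither it nor its shelf, and leave the things around the easel where they are.

Things in the scene. Friction and masses are not known exactly. Their poses are not given: they have to be found in the camera images.
- easel: fixed frame of a small wooden counter easel; origin on the counter under the mast's foot, -x is its front, y its left seen from the front, mm. Foot runners along x at y = +-120, x -100 to 115, 32 high; mast at y = 0 leaning back 0.16 rad; grey gearbox before it, x -75 to -1, y +-35, z 73 to 157, with two rubber pads on posts on top, at z 174, for the shelf. Nothing stands over the crank or the trip weight
- winch_axis (a point): point on the winch shaft's axis, which runs along the easel's y; at (-28, -190, 115) mm in the easel's frame. On this right side of the easel, going outwards: steel cheek plate at y -120; ratchet wheel, 24 teeth, radius 37, y -126 to -136, and the pawl in its plane; trip weight, y -138 to -172; crank arm, y -148 to -155; handle, y -158 to -222
- crank: the steel crank; origin on the shaft's axis. Looseness: it turns lightly on the shaft (about 1 N at the handle) through a free play of unknown size, 0.1 to 0.5 rad, before the load is felt: 3 to 5 N along the handle's path, 5 to 8 N straight down while the handle is low. About 0.05 rad more takes the load off the pawl; 0.33 rad more reaches the top stop. The shelf moves 36 mm per rad
- handle_mid (a point): middle of the crank's wooden handle, a freely spinning grip 17.6 mm thick, 64 long, along the easel's y, 80 mm from the shaft's axis. It starts in front of the shaft, 20 to 45 degrees below level. Pressing it DOWN winds up; the load drives it UP and round towards the back; it stands 52 degrees above level, still in front of the shaft, when a shelf eased down on it has landed
- pawl_pivot (a point): point on the common pivot of the pawl and the trip weight's lever, which runs along the easel's y; at (18, -158, 155.3) mm in the easel's frame. The pawl reaches from it 46 mm forward to the top of the wheel. Pivot bosses reach 9 mm up
- weight_mid (a point): middle of the brass trip weight, a roller 20 mm thick, 34 long, along y, on a flat lever 56 mm from the pivot. Light to push (under 1 N); falls by itself in about a second to the side of upright it is left on. Starts 35 degrees forward of upright; thrown back it rests 40 degrees behind upright while the pawl is trapped (pushed further it tears the pawl out), 64 degrees when the pawl is out
- carriage (a joint): height of the picture shelf along the mast, m: 0 = resting on its pads, 0.063 to 0.065 at the start, held by the pawl, 0.078 = top stop; one tooth of the ratchet is 0.0094
- pawl (a joint): angle of the pawl, rad: within 0.03 of 0 = lying in the wheel between two teeth, about 0.12 = on a tooth's tip, 0.42 = fully out. Under load an undercut tooth traps its nose; with the weight thrown back it jumps out when the load is taken off, with the weight forward it falls in again
- tumbler (a joint): angle of the trip weight's lever relative to the pawl, rad: 0 = leaning forward against its stop, 0.61 = upright with the pawl in the wheel, 1.30 = thrown back against its stop on the pawl
- panel: wooden picture shelf, 190 wide, 13 thick, with a lip, the off-white varnished panel on it, 172 wide, 215 high, 12 thick, and its head clamp; its right edge stands at y = -95 mm in the easel's frame, from z 168 up when it is down. 0.65 to 1.0 kg with the rack. Not to be touched
- nib_tin: bystander, mm: small flat nib tin, 54x36x14, in front of the crank; origin at the centre of its underside
- glue_stick: bystander, mm: glue stick standing, 26 across, 92 high, behind and beside the crank; origin at the centre of its underside
- wedge_sharpener: bystander, mm: small brass-and-wood wedge pencil sharpener, 25x12x13, inside the easel's base; origin at the centre of its underside
- paint_tube_1: bystander, mm: paint tube lying, 130 long, 33 high; origin at the centre of its underside
- eraser_a: bystander, mm: block eraser, 58x24x14, between the easel's feet; origin at the centre of its underside

How it is judged:
On the way, in this order (a step that is already met when the one before it is completed fails the run):
1. the pawl is right out of the wheel while the shelf is still up (value of joint pawl above 0.3 rad and value of joint carriage above 0.058 m), for 0.2 s.
2. the shelf is down on its pads (value of joint carriage below 0.002 m), for 0.2 s.
At the end, for the whole second after the job is handed in: the shelf rests on its pads (carriage under 2 mm), the trip weight leans forward against its stop (tumbler under 0.1 rad) and the pawl lies in the wheel (under 0.06 rad) (value of joint carriage below 0.002 m and value of joint pawl below 0.06 rad and value of joint tumbler below 0.1 rad); the robot touches nothing.
It fails at once if the shelf runs down (faster than 0.2 m/s) (velocity of joint carriage below -0.2 m/s).
It fails at once if the shelf is wound up to its top stop (above 0.076 m) (value of joint carriage above 0.076 m).
It fails at once if the robot touches the panel or its shelf (contact force between any of the fingers, the arm and panel above 0.5 N).
It fails at once if a bystander is shifted by more than 3 cm (distance of any of nib_tin, glue_stick, wedge_sharpener, paint_tube_1, eraser_a from where it was at the start of the episode above 0.03 m).
It also fails if it takes over 72 s, if anything falls off the work surface, if the arm or the gripper's body presses on something with over 40 N, if the wrist force passes 120 N, or if a joint passes its speed limit or range.

ROBOT

A 6-joint arm with a two-finger parallel gripper is mounted at the origin on a cart in front of the work surface, level with it; the furniture and walls round the work are solid. World frame = base frame: x ahead of the robot, y to its left, z up, the work surface at z = 0. Lengths are in m, angles in rad, forces in N, time in s.
With the tool pointing down it reaches from about 0.375 to 0.9 m from the base axis. Payload 3.1 kg.
Tool frame: the origin (TCP) lies at the centre of the arm's flange, where the gripper is bolted on; the fingertips stand 173 mm ahead of it and the grasp point (between the pads) lies 155 mm ahead of it; z points along the fingers, y is the line along which they close (so a half turn about z gives the same grasp; the last joint's range is limited). The gripper opens to 85 mm and grips with 20 to 120 N. Pads are 22 mm wide; open, the fingers measure 114 mm over their backs; the gripper's body (76 mm by 85 mm) begins 54 mm behind the grasp point. The pads swing forward as they close: fully open they stand 13 mm farther back than shut.
Start: joints at [-1.413, 0.527, 1.433, -0, 1.181, -0.178], TCP at [0.207, -0.59, 0.405] pointing down, gripper open.
Joint ranges: [-3.08, 3.08], [-0.75, 2.2], [0.22, 2.44], [-1.43, 4.57], [0, 2.65], [-2.85, 2.85]. Speed limits (rad/s): [2.79, 2.79, 3.14, 3.14, 3.14, 3.14].

INTERFACE

Orientations are given as a unit quaternion [x, y, z, w].
In Python, from workcell import sense, optics, ticket gives the robot as it stands.
- The arm moves only by the tool move_arm, never from a script. Its argument "series" is a list that holds one entry, the list of rows, each a list of 5 numbers: the closure, from 0 (fully open) to 1 (shut), then the shift along the tool's x, y, z in units of 30 mm (1.0 is 30 mm), then the turn about the tool's z in rad. A call has 1 to 12 rows; each row is the pose to reach, as a shift and turn from the pose commanded when the call began, along the tool's axes at that moment; what a row does not reach only later rows make up. A row lasts 1/12 s, in which the tool goes at most 41.7 mm and 7.16 degrees, less where a joint would pass 70% of its speed; a pose out of reach is approached as far as the arm can. A call with a gripper value outside its range is refused whole. The fingers move at their own pace and stop on an object; "newtons" is the grip in N (left out, the last holds). Time passes only in rows, so rows that repeat a pose let the fingers close. It gives the time, the measured TCP pose, the force, the opening and the grip force at its end, in the units of the state.
- sense(): the state, without advancing time (a new reading comes with each control period).
- optics.read_camera(name): name is "side" or "top" or "wrist"; returns a dict with "pixels" (384x512x3 uint8, blue, green, red), "mtx" (3x3 intrinsics, pixels), "R" (3x3) and "t" (3): a world point X has camera coordinates R X + t. Camera axes: x right, y down, z forward; pixel columns grow to the right and rows downward; lengths in m; the calibration is good to about 2 mm. A picture is of the moment at which its call begins. There is no depth.
- ticket.finish_job(): hands the job in; it is judged then, once.
Trained networks look in a picture, given as the dict that the camera call returned (one of the last four; its "shot" number tells which), for a name from the list of things; names that differ only in an ending like _2 or _b are one class to them, and where a whole thing is asked for, a point or a joint stands for the part that bears it (a point fixed in the world has none). Each returns a list of dicts, best first, with "score" (0 to 1); they miss things now and then, are a little off and sometimes report something else, mostly with a low value. They report only what shows in the picture. A call takes as long as a camera call.
- optics.trace(picture, target): "pixels" (384x512 bool, what is visible of it) and "rect" ([left, top, width, height] in pixels, round what is visible of it).
The state is a dict: "time": time; "q": joint angles; "dq": joint speeds; "effort": joint torques, N m; "tool_pos": TCP position; "tool_rot": TCP orientation; "contact_force": force on the tool from outside, world axes, zero at the start; "moment": the same for the moment, N m; "grip_width": finger opening in m; "finger_force": force on a finger pad.
Only numpy, scipy, OpenCV 4.12 (cv2) and the standard library are available. Lean on these libraries where they do the work, as an engineer would, in place of code of your own. Each camera call takes 0.05 s, during which the arm holds its last target. There are 200 camera calls.

## Working session

There is one attempt and no reset: what is moved stays moved. The work goes in short steps, Python scripts to look and compute and a tool call to move; the robot and the scene stay as the last step left them, time stands still between calls to the robot, and variables do not carry over. Pictures are saved under pics/ and viewed, at most 10 in all, crops included, and the job is handed in when it is done.

Besides the shell and the picture viewer there is one more tool, called after "Request:" as name(argument=value, ...), one argument or row to a line, values as JSON. move_arm: Moves the arm, as the interface text tells. Its arguments: {"type":"object","properties":{"series":{"type":"array","items":{"type":"array","items":{"type":"array","items":{"type":"number"}}}},"newtons":{"type":"number"}},"required":["series"]}

```bash
mkdir -p pics
cat > h.py <<'E'
import numpy as np,cv2
from workcell import sense,optics,ticket
def cam(n,save=None):
    p=optics.read_camera(n)
    if save: cv2.imwrite('pics/'+save,p['pixels'])
    return p
def proj(p,X):
    X=np.atleast_2d(X); c=X@np.array(p['R']).T+np.array(p['t']); u=c@np.array(p['mtx']).T
    return u[:,:2]/u[:,2:]
E
python3 - <<'E'
from h import *
import pickle
s=sense(); print({k:np.round(v,3) for k,v in s.items()})
P={}
for n in ('side','top'):
    p=cam(n,n+'0.png'); P[n]=p
    print(n,np.array(p['mtx']).round(1).tolist(),(-np.array(p['R']).T@np.array(p['t'])).round(3),np.array(p['R']).round(2).tolist())
    for t in ('easel','crank','handle_mid','weight_mid','panel','glue_stick','nib_tin','paint_tube_1'):
        for r in optics.trace(p,t)[:1]:
            m=np.array(r['pixels']); ys,xs=np.nonzero(m); print(t,round(r['score'],2),r['rect'],xs.mean().round(1),ys.mean().round(1)); P[n+t]=m
pickle.dump(P,open('P.pkl','wb'))
E
python3 -c "
import cv2,numpy as np
cv2.imwrite('pics/s.png',cv2.resize(cv2.imread('pics/side0.png'),(800,600)));cv2.imwrite('pics/t.png',cv2.resize(cv2.imread('pics/top0.png'),(800,600)))"
```

```text
{'time': np.float64(0.0), 'q': array([-1.412,  0.529,  1.434, -0.   ,  1.181, -0.178]), 'dq': array([-0.   ,  0.   ,  0.001, -0.   , -0.001, -0.001]), 'effort': array([-1.0000e-03, -4.4235e+01, -1.7803e+01, -0.0000e+00,  9.0000e-03,
       -0.0000e+00]), 'tool_pos': array([ 0.207, -0.59 ,  0.404]), 'tool_rot': array([ 0.986,  0.168,  0.   , -0.001]), 'contact_force': array([0.188, 0.135, 0.348]), 'moment': array([-0.035, -0.014,  0.012]), 'finger_force': np.float64(0.0), 'grip_width': np.float64(0.085)}
side [[433.5, 0.0, 255.2], [0.0, 433.5, 197.5], [0.0, 0.0, 1.0]] [0.283 1.044 0.645] [[-0.96, -0.28, 0.01], [-0.16, 0.52, -0.84], [0.23, -0.81, -0.54]]
easel 0.73 [134.6, 43.5, 157.9, 313.3] 202.4 203.7
crank 0.45 [243.5, 296.3, 18.2, 30.5] 252.6 311.8
handle_mid 0.56 [279.0, 209.9, 11.5, 17.4] 285.1 216.5
weight_mid 0.77 [233.2, 165.7, 17.4, 25.1] 242.3 175.4
panel 0.93 [142.6, 42.3, 99.3, 199.3] 189.6 132.0
nib_tin 0.42 [291.4, 178.0, 20.9, 30.0] 300.9 196.3
paint_tube_1 0.83 [292.2, 178.8, 18.2, 32.2] 300.5 196.5
top [[498.5, 0.0, 268.7], [0.0, 498.5, 193.8], [0.0, 0.0, 1.0]] [0.109 0.279 1.165] [[-0.03, -1.0, -0.0], [-0.93, 0.03, -0.36], [0.36, -0.01, -0.93]]
easel 0.92 [104.7, 55.7, 188.3, 194.7] 180.8 155.7
crank 0.66 [254.5, 185.3, 33.9, 49.2] 266.9 220.4
handle_mid 0.69 [262.2, 226.0, 25.0, 8.7] 274.4 232.4
weight_mid 0.44 [249.7, 173.8, 18.8, 13.7] 257.0 178.6
panel 0.94 [104.4, 56.2, 123.2, 129.6] 168.3 128.0
glue_stick 0.51 [272.2, 186.3, 7.9, 19.6] 276.0 194.7
nib_tin 0.7 [297.3, 232.2, 17.5, 21.9] 304.6 245.0
paint_tube_1 0.97 [332.9, 230.8, 59.5, 20.8] 358.5 238.1
```

View pics/s.png

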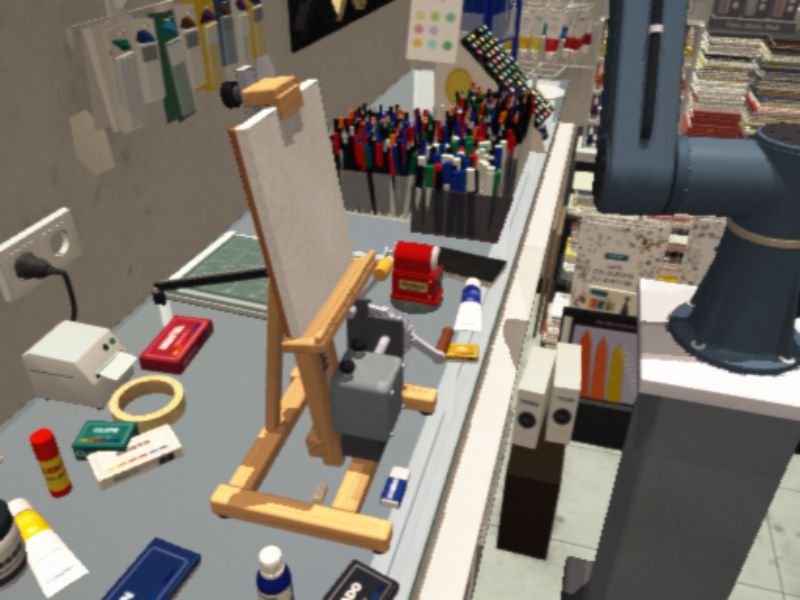

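View pics/t.png

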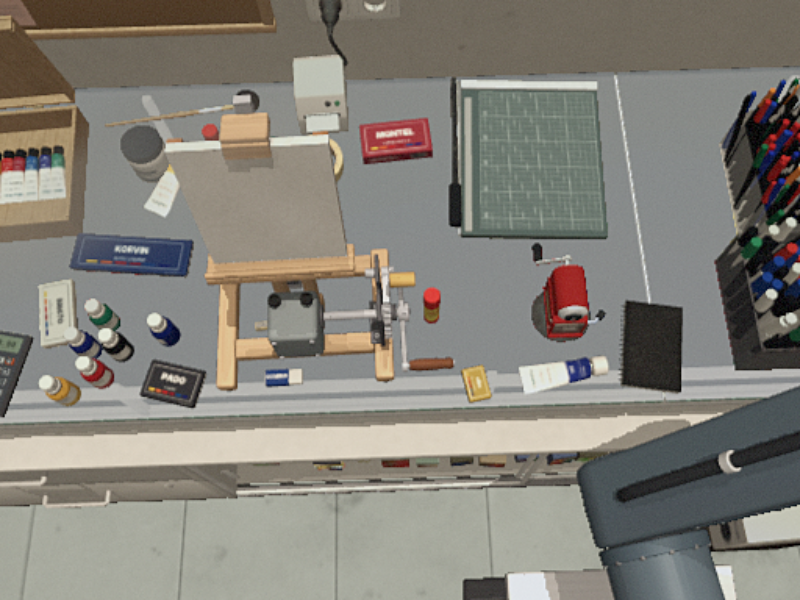

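The side view shows the easel front facing the robot, with the brass weight at (245,171) and the handle at (284,217) in 512-px coordinates. The top view has the weight at (257,179), the handle at (274,232), and the runner front ends at about (246,240) and (145,246). I'll fit the easel pose to these.

```bash
cat > fit.py <<'E'
from h import *
import pickle
from scipy.optimize import least_squares
P=pickle.load(open('P.pkl','rb'))
def E2W(v,X):
    c,s=np.cos(v[2]),np.sin(v[2]); X=np.atleast_2d(X)/1000.
    return np.c_[c*X[:,0]-s*X[:,1]+v[0], s*X[:,0]+c*X[:,1]+v[1], X[:,2]]
def handle(a,y=-190): return [-28-80*np.cos(a),y,115+80*np.sin(a)]
W=[18-56*np.sin(.611),-155,155.3+56*np.cos(.611)]
obs=[('top',W,(257,178.6)),('side',W,(243,173)),('top','h',(274.4,232.4)),('side','h',(285,217)),
 ('top',[-100,-120,32],(246.2,238.5)),('top',[-100,120,32],(145.3,244.5)),('top',[115,-120,32],(243,161)),
 ('side',[-100,120,32],(246,340)),('side',[-100,-120,32],(278,254))]
def res(v):
    r=[]
    for n,X,u in obs:
        X=handle(v[3]) if isinstance(X,str) else X
        r.append((proj(P[n],E2W(v,X))[0]-u)*(1 if X[2]>40 else .5))
    return np.ravel(r)
if __name__=='__main__':
    f=least_squares(res,[.45,.4,0,-.5],loss='soft_l1'); v=f.x
    print(v.round(4),np.degrees(v[2:]).round(1)); print(res(v).reshape(-1,2).round(1))
    np.save('v.npy',v)
    for nm,X in (('handle',handle(v[3])),('weight',W),('axis',[-28,-190,115]),('pivot',[18,-158,155.3]),('gb',[-75,35,157])):
        w=E2W(v,X)[0]; print(nm,w.round(4),proj(P['top'],w)[0].round(1),proj(P['side'],w)[0].round(1))
    # bystanders on table
    p=P['top']
    for t in ('nib_tin','glue_stick','paint_tube_1'):
        ys,xs=np.nonzero(P['top'+t]); d=np.array(p['R']).T@np.linalg.inv(p['mtx'])@[xs.mean(),ys.mean(),1]; C=-np.array(p['R']).T@p['t']
        z={'nib_tin':.01,'glue_stick':.06,'paint_tube_1':.02}[t]; print(t,(C+d*(z-C[2])/d[2]).round(3))
E
python3 fit.py
```

```text
[ 0.5337  0.4482  0.011  -0.4667] [  0.6 -26.7]
[[-0.5 -1.6]
 [ 1.6 -0.9]
 [ 0.2 -0.3]
 [ 0.6  0.3]
 [-0.7  0.4]
 [-1.4 -0.3]
 [-0.3 -2.1]
 [ 0.4 -0.5]
 [ 0.  -0.6]]
handle [0.4364 0.2571 0.079 ] [274.6 232.1] [285.6 217.3]
weight [0.5213 0.293  0.2012] [256.5 177. ] [244.6 172.1]
axis [0.5078 0.2579 0.115 ] [273.2 197. ] [255.2 199.1]
pivot [0.5535 0.2904 0.1553] [257.9 171.8] [230.9 187.9]
gb [0.4583 0.4823 0.157 ] [169.1 215.1] [246.7 250.2]
nib_tin [0.423 0.185 0.01 ]
glue_stick [0.534 0.25  0.06 ]
paint_tube_1 [0.432 0.057 0.02 ]
```

The fit residuals are under about 2 px, so the easel is at (0.534, 0.448) with 0.6° yaw. The handle stands 27° below level. Next I lift, swing towards the easel and turn the tool so that its y lies along world x.

Request:
move_arm(
  series=[
    [[0.5, 0, 0, -2, -0.1], [1, 0, 0, -3.8, -0.25], [1, 9.8, -8.6, -3.8, -1.23], [1, 9.8, -8.6, -3.8, -1.23], [1, 9.8, -8.6, -3.8, -1.23], [1, 9.8, -8.6, -3.8, -1.23], [1, 9.8, -8.6, -3.8, -1.23], [1, 9.8, -8.6, -3.8, -1.23], [1, 9.8, -8.6, -3.8, -1.23], [1, 9.8, -8.6, -3.8, -1.23], [1, 9.8, -8.6, -3.8, -1.23], [1, 9.8, -8.6, -3.8, -1.23]],
  ],
)

```text
time: 1.9
tool_pos: [0.3998, -0.2451, 0.5194]
tool_rot: [0.707, 0.707, 0.001, -0.0]
contact_force: [-0.5, -0.3, -0.6]
grip_width: 0.0
finger_force: 0.0
```

Request:
move_arm(
  series=[
    [[1, 16, 2.3, 0, 0], [1, 16, 2.3, 0, 0], [1, 16, 2.3, 0, 0], [1, 16, 2.3, 0, 0], [1, 16, 2.3, 0, 0], [1, 16, 2.3, 0, 0], [1, 16, 2.3, 0, 0], [1, 16, 2.3, 0, 0], [1, 16, 2.3, 0, 0], [1, 16, 2.3, 0, 0], [1, 16, 2.3, 0, 0], [1, 16, 2.3, 0, 0]],
  ],
)

```text
time: 2.9
tool_pos: [0.4695, 0.234, 0.5189]
tool_rot: [0.708, 0.707, 0.001, -0.0]
contact_force: [0.8, -0.8, 0.1]
grip_width: 0.0001
finger_force: 0.0
```

Request:
move_arm(
  series=[
    [[1, 1.8, 0, 0, 0], [1, 1.8, 0, 0, 0], [1, 1.8, 0, 1.5, 0], [1, 1.8, 0, 3, 0], [1, 1.8, 0, 4, 0], [1, 1.8, 0, 5.2, 0], [1, 1.8, 0, 5.2, 0], [1, 1.8, 0, 5.2, 0]],
  ],
)

```text
time: 3.57
tool_pos: [0.4697, 0.2841, 0.3615]
tool_rot: [0.709, 0.706, -0.002, -0.001]
contact_force: [0.0, 0.4, 0.3]
grip_width: 0.0
finger_force: 0.0
```

Run:
```python
from h import *
a=cam('top')['pixels'];b=cam('side')['pixels']
c=lambda i,x,y:cv2.resize(i[y:y+130,x:x+130],(400,400),interpolation=cv2.INTER_CUBIC)
cv2.imwrite('pics/a.png',np.hstack([c(a,195,130),c(b,190,120)]))
```

```text
(no output)
```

View pics/a.png

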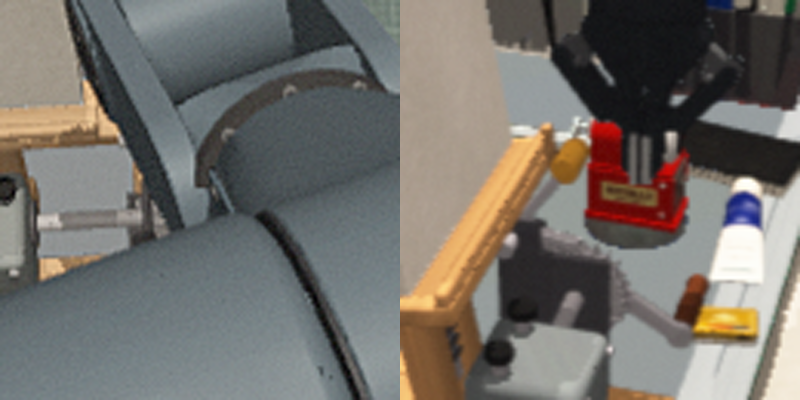

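The closed fingers stand in front of the brass weight, with clear space between them. I push it backwards.

Request:
move_arm(
  series=[
    [[1, 0, 0.3, 0, 0], [1, 0, 0.6, 0, 0], [1, 0, 0.85, 0, 0], [1, 0, 1.1, 0, 0], [1, 0, 1.35, 0, 0], [1, 0, 1.6, 0, 0], [1, 0, 1.8, 0, 0], [1, 0, 2.0, 0, 0], [1, 0, 2.15, 0, 0], [1, 0, 2.25, 0, 0]],
  ],
)

```text
time: 4.5
tool_pos: [0.5385, 0.2842, 0.3626]
tool_rot: [0.709, 0.706, 0.0, 0.0]
contact_force: [0.4, -0.2, -0.3]
grip_width: 0.0001
finger_force: 0.0
```

```bash
cat > look.py <<'E'
from h import *
import sys
from fit import E2W
v=np.load('v.npy')
def wang():
    p=cam('side'); r=optics.trace(p,'weight_mid')
    if not r: return None
    m=np.array(r[0]['pixels']); ys,xs=np.nonzero(m); c=np.array([xs.mean(),ys.mean()])
    a=np.radians(np.arange(-40,75,1)); X=[[18+56*np.sin(t),-155,155.3+56*np.cos(t)] for t in a]
    d=np.linalg.norm(proj(p,E2W(v,X))-c,axis=1); i=d.argmin()
    return r[0]['score'].__round__(2),c.round(1),int(np.degrees(a[i]).round()),d[i].round(1),m.sum()
if __name__=='__main__':
    print(wang()); s=sense(); print(s['time'],np.round(s['tool_pos'],4),np.round(s['contact_force'],1),round(s['grip_width'],4))
E
python3 look.py
```

```text
(0.62, array([229.5, 165.7]), 1, np.float64(0.1), np.int64(35))
4.6 [0.5382 0.2841 0.3625] [-0.3  0.6  0.3] -0.0004
```

Request:
move_arm(
  series=[
    [[1, 0, 0.15, 0, 0], [1, 0, 0.3, 0, 0], [1, 0, 0.4, 0, 0], [1, 0, 0.4, 0, 0]],
  ],
)

```text
time: 4.93
tool_pos: [0.5502, 0.2842, 0.3628]
tool_rot: [0.709, 0.706, 0.0, 0.0]
contact_force: [0.3, -0.8, -0.1]
grip_width: -0.0003
finger_force: 0.0
```

```bash
python3 look.py
python3 - <<'E'
from h import *
b=cam('side')['pixels'];c=cam('wrist')['pixels']
cv2.imwrite('pics/b.png',np.hstack([cv2.resize(b[120:250,190:320],(390,390),interpolation=2),cv2.resize(c,(400,390))]))
E
```

```text
None
5.0333 [0.5495 0.2842 0.3626] [-0.4  0.3  0.2] -0.0001
```

View pics/b.png

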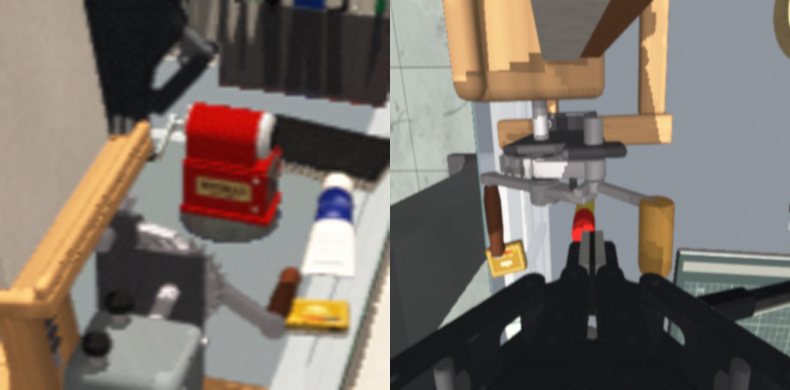

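The wrist view shows the brass weight lying behind the fingers, thrown back. The handle hangs in front, left in the picture. I move above the handle with the fingers open.

Request:
move_arm(
  series=[
    [[1, 0, -0.7, -0.3, 0], [1, -0.3, -1.6, -1.2, 0], [0.5, -1.3, -2.8, -1.2, 0], [0, -1.3, -3.8, -1.2, 0], [0, -1.3, -3.8, -0.6, 0], [0, -1.3, -3.8, 0, 0], [0, -1.3, -3.8, 0.5, 0], [0, -1.3, -3.8, 0.5, 0], [0, -1.3, -3.8, 0.5, 0]],
  ],
)

```text
time: 5.88
tool_pos: [0.435, 0.2457, 0.3475]
tool_rot: [0.709, 0.706, -0.001, -0.0]
contact_force: [0.5, 1.1, -0.6]
grip_width: 0.0836
finger_force: 0.0
```

Run:
```python
from h import *
from fit import E2W,handle
v=np.load('v.npy'); s=sense(); print(np.round(s['tool_pos'],4),s['grip_width'])
p=cam('wrist'); r=optics.trace(p,'handle_mid')
for k in r[:2]:
    ys,xs=np.nonzero(np.array(k['pixels'])); print(k['score'],k['rect'],xs.mean(),ys.mean())
print([ (n,proj(p,E2W(v,handle(v[3],y)))[0].round(1)) for n,y in (('mid',-190),('in',-158),('out',-222))], proj(p,np.array(s['tool_pos'])-[0,0,.155]))
w=optics.trace(p,'weight_mid')
for k in w[:1]: print('w',k['score'],k['rect'])
cv2.imwrite('pics/c.png',cv2.resize(p['pixels'],(600,450)))
```

```text
[0.435  0.2457 0.3475] 0.08362839102679975
0.77 [250.3, 137.3, 27.0, 83.1] 263.1855421686747 176.8644578313253
[('mid', array([260.6, 179.6])), ('in', array([260. , 138.6])), ('out', array([261. , 217.9]))] [[258.92408801 264.1808673 ]]
w 0.84 [465.9, 110.4, 45.8, 12.3]
```

View pics/c.png

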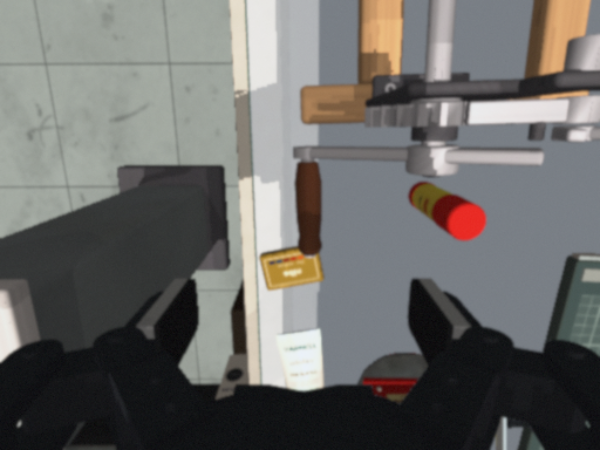

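The handle's mask centre is within 2.5 px of the prediction, so the fit is good to about 1 mm. Down and grip.

Request:
move_arm(
  series=[
    [[0, 0, 0.05, 1.2, 0], [0, 0, 0.05, 2.4, 0], [0, 0, 0.05, 3.3, 0], [0, 0, 0.05, 3.8, 0], [0, 0, 0.05, 3.8, 0], [1, 0, 0.05, 3.8, 0], [1, 0, 0.05, 3.8, 0], [1, 0, 0.05, 3.8, 0], [1, 0, 0.05, 3.8, 0], [1, 0, 0.05, 3.8, 0], [1, 0, 0.05, 3.8, 0], [1, 0, 0.05, 3.8, 0]],
  ],
  newtons=40,
)

```text
time: 7.03
tool_pos: [0.4374, 0.2458, 0.2344]
tool_rot: [0.708, 0.706, 0.001, 0.001]
contact_force: [1.0, -0.3, 0.4]
grip_width: 0.0161
finger_force: 38.9
```

```bash
cat > arc.py <<'E'
# rows: offsets (units) from handle angle a0 (deg) to targets
import sys,numpy as np
a0=float(sys.argv[1]); c=lambda d:80*np.array([-np.cos(np.radians(d)),np.sin(np.radians(d))])
for d in map(float,sys.argv[2:]):
    D=(c(d)-c(a0))/30; print(d,'y %.2f z %.2f'%(D[0],-D[1]))
E
python3 look.py; python3 arc.py -26.7 -30 -34 -38 -42 -46 -50 -54 -58
```

```text
None
7.1333 [0.4375 0.2458 0.2342] [2.6 0.  2.5] 0.0163
-30.0 y 0.07 z 0.14
-34.0 y 0.17 z 0.29
-38.0 y 0.28 z 0.44
-42.0 y 0.40 z 0.59
-46.0 y 0.53 z 0.72
-50.0 y 0.67 z 0.84
-54.0 y 0.81 z 0.96
-58.0 y 0.97 z 1.06
```

Request:
move_arm(
  series=[
    [[1, 0, 0.03, 0.07, 0], [1, 0, 0.07, 0.14, 0], [1, 0, 0.12, 0.22, 0], [1, 0, 0.17, 0.29, 0], [1, 0, 0.17, 0.29, 0]],
  ],
)

```text
time: 7.55
tool_pos: [0.4435, 0.2459, 0.225]
tool_rot: [0.709, 0.706, 0.002, 0.001]
contact_force: [5.6, 0.1, 4.7]
grip_width: 0.0162
finger_force: 39.3
```

```bash
python3 look.py;  python3 arc.py -34 -36 -38 -40 -42 -44
```

```text
(0.58, array([252.7, 311.9]), -40, np.float64(138.4), np.int64(296))
7.65 [0.4434 0.2459 0.2252] [5.8 1.  3.2] 0.0161
-36.0 y 0.05 z 0.08
-38.0 y 0.11 z 0.15
-40.0 y 0.17 z 0.22
-42.0 y 0.23 z 0.29
-44.0 y 0.29 z 0.36
```

Request:
move_arm(
  series=[
    [[1, 0, 0.1, 0.04, 0], [1, 0, 0.14, 0.08, 0], [1, 0, 0.18, 0.12, 0], [1, 0, 0.21, 0.16, 0], [1, 0, 0.21, 0.16, 0], [1, 0, 0.21, 0.16, 0]],
  ],
)

```text
time: 8.15
tool_pos: [0.4486, 0.246, 0.2201]
tool_rot: [0.709, 0.706, 0.001, 0.0]
contact_force: [4.0, 3.9, 2.9]
grip_width: 0.0157
finger_force: 39.2
```

```bash
cat > st.py <<'E'
from h import *
import sys
v=np.load('v.npy'); 
w=None
p=cam('wrist'); r=optics.trace(p,'weight_mid')
s=sense(); ax=np.array([.5078+.002,.115+.155]); d=s['tool_pos'][[0,2]]-ax if isinstance(s['tool_pos'],np.ndarray) else np.array(s['tool_pos'])[[0,2]]-ax
a=np.arctan2(d[1],-d[0]); f=np.array(s['contact_force'])
print('t',round(s['time'],2),'ang',np.degrees(a).round(1),'r',np.linalg.norm(d).round(4),'tang',(f[0]*np.sin(a)+f[2]*np.cos(a)).round(1),'rad_in',(f[0]*np.cos(a)-f[2]*np.sin(a)).round(1),np.round(s['tool_pos'],4))
for k in r[:1]: 
    ys,xs=np.nonzero(np.array(k['pixels'])); print('w',k['score'],np.round(k['rect']),xs.mean().round(),ys.mean().round())
    c=np.array([xs.mean(),ys.mean()])
    from fit import E2W
    t=np.arange(-40,75,1.); X=[[18+56*np.sin(q),-155,155.3+56*np.cos(q)] for q in np.radians(t)]
    D=np.linalg.norm(proj(p,E2W(v,X))-c,axis=1); print('weight deg',t[D.argmin()],D.min().round(1))
for q in (40,64): print(q,proj(p,__import__('fit').E2W(v,[18+56*np.sin(np.radians(q)),-155,155.3+56*np.cos(np.radians(q))]))[0].round())
if len(sys.argv)>1: cv2.imwrite('pics/'+sys.argv[1],p['pixels'])
E
python3 st.py;  python3 arc.py -38 -40 -42 -44 -46 -48
```

```text
t 8.25 ang -39.2 r 0.079 tang 0.0 rad_in 4.6 [0.4486 0.2459 0.2201]
40 [-13410.  -1915.]
64 [3580.  546.]
-40.0 y 0.06 z 0.07
-42.0 y 0.12 z 0.14
-44.0 y 0.18 z 0.21
-46.0 y 0.25 z 0.28
-48.0 y 0.32 z 0.34
```

Request:
move_arm(
  series=[
    [[1, 0, 0.08, 0.06, 0], [1, 0, 0.13, 0.1, 0], [1, 0, 0.17, 0.14, 0], [1, 0, 0.17, 0.14, 0], [1, 0, 0.17, 0.14, 0]],
  ],
)

```text
time: 8.67
tool_pos: [0.4533, 0.246, 0.2158]
tool_rot: [0.709, 0.706, 0.0, -0.0]
contact_force: [2.4, 5.0, 3.7]
grip_width: 0.0162
finger_force: 39.3
```

```bash
python3 st.py
python3 - <<'E'
from h import *
for n in ('top','side'):
    p=cam(n)
    for t in ('weight_mid','panel'):
        for r in optics.trace(p,t)[:1]: print(n,t,round(r['score'],2),np.round(r['rect'],1))
E
```

```text
t 8.77 ang -43.8 r 0.0783 tang 0.9 rad_in 4.4 [0.4533 0.246  0.2159]
w 0.15 [234. 290.  23.  35.] 244.0 313.0
weight deg -11.0 1553.6
40 [-5410.  -765.]
64 [4823.  732.]
top weight_mid 0.35 [107.8  57.4 107.9 192.5]
top panel 0.84 [104.6  54.9 112.2 126.5]
side panel 0.57 [143.4  41.4  98.6 201. ]
```

Request:
move_arm(
  series=[
    [[1, 0.03, 0.07, 0.04, 0], [1, 0.03, 0.1, 0.07, 0], [1, 0.03, 0.13, 0.1, 0], [1, 0.03, 0.13, 0.1, 0], [1, 0.03, 0.13, 0.1, 0]],
  ],
)

```text
time: 9.48
tool_pos: [0.4567, 0.2464, 0.2131]
tool_rot: [0.708, 0.706, -0.001, -0.0]
contact_force: [0.4, 2.1, 7.2]
grip_width: 0.0163
finger_force: 39.7
```

```bash
python3 st.py|head -1
```

```text
t 9.58 ang -47.0 r 0.0778 tang 3.0 rad_in 6.3 [0.4567 0.2464 0.2131]
```

Request:
move_arm(
  series=[
    [[1, 0, 0.04, 0.04, 0], [1, 0, 0.07, 0.07, 0], [1, 0, 0.07, 0.07, 0], [1, 0, 0.07, 0.07, 0]],
  ],
)

```text
time: 9.92
tool_pos: [0.459, 0.2464, 0.2112]
tool_rot: [0.708, 0.706, -0.0, -0.0]
contact_force: [2.3, 2.3, 8.3]
grip_width: 0.0163
finger_force: 39.8
```

```bash
python3 st.py|head -1
```

```text
t 10.02 ang -49.1 r 0.0777 tang 4.9 rad_in 7.1 [0.459  0.2464 0.2112]
```

Request:
move_arm(
  series=[
    [[1, 0, 0.05, 0.04, 0], [1, 0, 0.1, 0.07, 0], [1, 0, 0.1, 0.07, 0], [1, 0, 0.1, 0.07, 0]],
  ],
)

```text
time: 10.35
tool_pos: [0.4619, 0.2465, 0.2091]
tool_rot: [0.708, 0.706, -0.0, -0.0]
contact_force: [1.4, 2.4, 8.6]
grip_width: 0.0159
finger_force: 39.8
```

```bash
python3 st.py|head -1
python3 - <<'E'
from h import *
P=__import__('pickle').load(open('P.pkl','rb'))
q=cam('side');b=q['pixels'];a=P['side']['pixels'];w=cam('wrist')['pixels']
c=lambda i:cv2.resize(i[150:230,200:280],(400,400),interpolation=2)
cv2.imwrite('pics/d.png',np.hstack([c(a),c(b)]))
E
```

```text
t 10.45 ang -51.8 r 0.0774 tang 4.7 rad_in 8.5 [0.4619 0.2465 0.2092]
```

View pics/d.png

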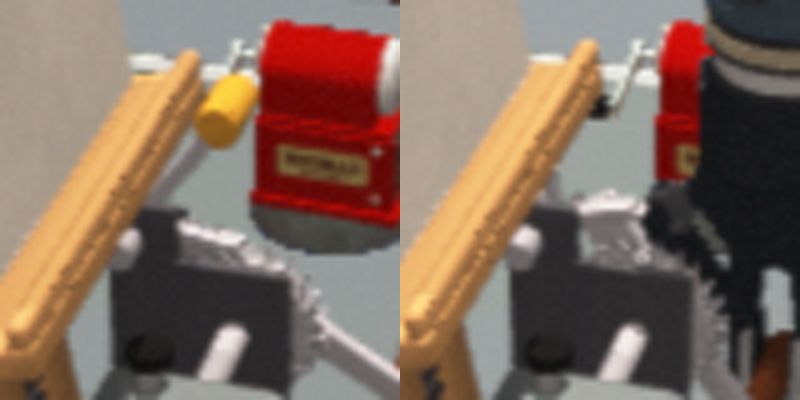

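The right half of the picture shows the pawl lifted clear of the wheel top at about (615,215), and the shelf is only slightly higher. The handle carries the full load. I fit the measured handle path to get the arc for easing back.

```bash
python3 - <<'E'
import numpy as np
from scipy.optimize import least_squares
A=np.array([(.4375,.2342),(.4435,.2251),(.4486,.2201),(.4533,.2159),(.4567,.2131),(.459,.2112),(.4619,.2092)])*1000
f=least_squares(lambda c:np.hypot(*(A-c).T)-80,[508,270]); print(f.x,f.fun.round(2))
E
python3 arc.py -51.5 -48 -44.5 -41 -37.5 -34 -30.5 -27 -23 -19 -15 -11 -7
```

```text
[505.1758116  276.58813757] [-0.15  0.34 -0.05 -0.16 -0.12  0.05  0.09]
-48.0 y -0.12 z -0.11
-44.5 y -0.24 z -0.22
-41.0 y -0.35 z -0.34
-37.5 y -0.46 z -0.46
-34.0 y -0.55 z -0.60
-30.5 y -0.64 z -0.73
-27.0 y -0.72 z -0.88
-23.0 y -0.79 z -1.05
-19.0 y -0.86 z -1.22
-15.0 y -0.92 z -1.40
-11.0 y -0.96 z -1.58
-7.0 y -0.99 z -1.76
```

Request:
move_arm(
  series=[
    [[1, 0, -0.12, -0.11, 0], [1, 0, -0.24, -0.22, 0], [1, 0, -0.36, -0.34, 0], [1, 0, -0.47, -0.46, 0], [1, 0, -0.57, -0.59, 0], [1, 0, -0.57, -0.59, 0]],
  ],
)

```text
time: 11.05
tool_pos: [0.4437, 0.2462, 0.2268]
tool_rot: [0.708, 0.706, -0.002, -0.001]
contact_force: [0.4, 0.4, 6.2]
grip_width: 0.016
finger_force: 39.6
```

```bash
python3 st.py|head -1
```

```text
t 11.15 ang -33.4 r 0.0789 tang 4.7 rad_in 3.1 [0.444  0.2462 0.2265]
```

The load is still 4.7 N well past the old take-up angle, so the pawl is out and the shelf is coming down under control. I keep easing it.

```bash
python3 arc.py -33.4 -30 -26 -22 -18 -14 -10 -6 -2 2 6 10
```

```text
-30.0 y -0.08 z -0.13
-26.0 y -0.17 z -0.30
-22.0 y -0.25 z -0.47
-18.0 y -0.31 z -0.64
-14.0 y -0.36 z -0.82
-10.0 y -0.40 z -1.00
-6.0 y -0.43 z -1.19
-2.0 y -0.44 z -1.37
2.0 y -0.44 z -1.56
6.0 y -0.43 z -1.75
10.0 y -0.40 z -1.93
```

Request:
move_arm(
  series=[
    [[1, 0, -0.08, -0.13, 0], [1, 0, -0.17, -0.3, 0], [1, 0, -0.25, -0.47, 0], [1, 0, -0.31, -0.64, 0], [1, 0, -0.36, -0.82, 0], [1, 0, -0.4, -1.0, 0], [1, 0, -0.43, -1.19, 0], [1, 0, -0.43, -1.19, 0]],
  ],
)

```text
time: 11.82
tool_pos: [0.4294, 0.2459, 0.2625]
tool_rot: [0.708, 0.706, -0.004, -0.002]
contact_force: [-6.4, -2.3, 3.2]
grip_width: 0.0158
finger_force: 39.6
```

```bash
python3 st.py|head -1;python3 arc.py -6 -2 2 6 10 14 18 22 26 30
```

```text
t 11.92 ang -5.6 r 0.0807 tang 2.9 rad_in -4.9 [0.4295 0.2459 0.2621]
-2.0 y -0.01 z -0.19
2.0 y -0.01 z -0.37
6.0 y 0.00 z -0.56
10.0 y 0.03 z -0.74
14.0 y 0.06 z -0.92
18.0 y 0.12 z -1.10
22.0 y 0.18 z -1.28
26.0 y 0.26 z -1.45
30.0 y 0.34 z -1.61
```

Request:
move_arm(
  series=[
    [[1, 0, -0.05, -0.19, 0], [1, 0, -0.06, -0.37, 0], [1, 0, -0.05, -0.56, 0], [1, 0, -0.03, -0.74, 0], [1, 0, 0.01, -0.92, 0], [1, 0, 0.06, -1.1, 0], [1, 0, 0.12, -1.28, 0], [1, 0, 0.12, -1.28, 0]],
  ],
)

```text
time: 12.58
tool_pos: [0.4329, 0.2459, 0.3013]
tool_rot: [0.708, 0.706, -0.004, -0.002]
contact_force: [-9.9, -2.1, 7.4]
grip_width: 0.0162
finger_force: 40.2
```

```bash
python3 st.py|head -1;python3 arc.py 22 25 28 31 34 37 40 43 46 49 52
```

```text
t 12.68 ang 21.8 r 0.083 tang 3.6 rad_in -11.4 [0.4328 0.2459 0.3009]
25.0 y 0.06 z -0.13
28.0 y 0.12 z -0.25
31.0 y 0.19 z -0.37
34.0 y 0.26 z -0.49
37.0 y 0.34 z -0.61
40.0 y 0.43 z -0.72
43.0 y 0.52 z -0.82
46.0 y 0.62 z -0.92
49.0 y 0.72 z -1.01
52.0 y 0.83 z -1.10
```

```bash
sed -i 's/\[.5078+.002,.115+.155\]/[.506,.276]/' st.py; python3 st.py|head -1;python3 arc.py 18.8 22 25 28 31 34 37 40 43
```

```text
t 12.78 ang 18.6 r 0.0773 tang 4.1 rad_in -11.0 [0.4328 0.2459 0.3007]
22.0 y 0.05 z -0.14
25.0 y 0.11 z -0.27
28.0 y 0.17 z -0.39
31.0 y 0.24 z -0.51
34.0 y 0.31 z -0.63
37.0 y 0.39 z -0.75
40.0 y 0.48 z -0.85
43.0 y 0.57 z -0.96
```

Request:
move_arm(
  series=[
    [[1, 0, -0.03, -0.16, 0], [1, 0, 0.03, -0.3, 0], [1, 0, 0.1, -0.42, 0], [1, 0, 0.17, -0.54, 0], [1, 0, 0.24, -0.66, 0], [1, 0, 0.32, -0.78, 0], [1, 0, 0.41, -0.88, 0], [1, 0, 0.41, -0.88, 0]],
  ],
)

```text
time: 13.45
tool_pos: [0.4477, 0.2461, 0.3288]
tool_rot: [0.708, 0.706, -0.001, 0.0]
contact_force: [-6.2, -3.9, 12.4]
grip_width: 0.0161
finger_force: 40.4
```

```bash
python3 st.py|head -1;python3 arc.py 40 43 46 49 52 54 57
```

```text
t 13.55 ang 41.9 r 0.0787 tang 5.2 rad_in -11.4 [0.4475 0.2461 0.3286]
43.0 y 0.09 z -0.10
46.0 y 0.19 z -0.20
49.0 y 0.29 z -0.30
52.0 y 0.40 z -0.39
54.0 y 0.48 z -0.44
57.0 y 0.59 z -0.52
```

Request:
move_arm(
  series=[
    [[1, 0, 0.05, -0.15, 0], [1, 0, 0.12, -0.24, 0], [1, 0, 0.2, -0.32, 0], [1, 0, 0.28, -0.39, 0], [1, 0, 0.28, -0.39, 0], [1, 0, 0.28, -0.39, 0]],
  ],
)

```text
time: 14.05
tool_pos: [0.457, 0.2463, 0.339]
tool_rot: [0.709, 0.706, 0.0, 0.001]
contact_force: [0.9, -2.2, 1.9]
grip_width: 0.0162
finger_force: 39.4
```

```bash
python3 st.py|head -1
```

```text
t 14.15 ang 52.1 r 0.0797 tang 3.5 rad_in -2.2 [0.457  0.2463 0.3389]
```

Request:
move_arm(
  series=[
    [[1, 0, 0.06, -0.04, 0], [1, 0, 0.11, -0.08, 0], [1, 0, 0.17, -0.11, 0], [1, 0, 0.17, -0.11, 0], [1, 0, 0.17, -0.11, 0]],
  ],
)

```text
time: 14.57
tool_pos: [0.4615, 0.2464, 0.3419]
tool_rot: [0.708, 0.706, -0.0, -0.0]
contact_force: [-1.7, -3.5, 3.1]
grip_width: 0.0157
finger_force: 39.4
```

```bash
python3 st.py|head -1
python3 - <<'E'
from h import *
p=cam('side','e0.png')
r=optics.trace(p,'panel')
for k in r[:1]: print(k['score'],np.round(k['rect'],1))
cv2.imwrite('pics/e.png',cv2.resize(p['pixels'][130:290,130:330],(800,640))[:600])
E
```

```text
t 14.67 ang 55.9 r 0.0796 tang -0.6 rad_in -2.3 [0.4614 0.2464 0.3419]
0.82 [154.5  83.4  91.5 175.1]
```

View pics/e.png

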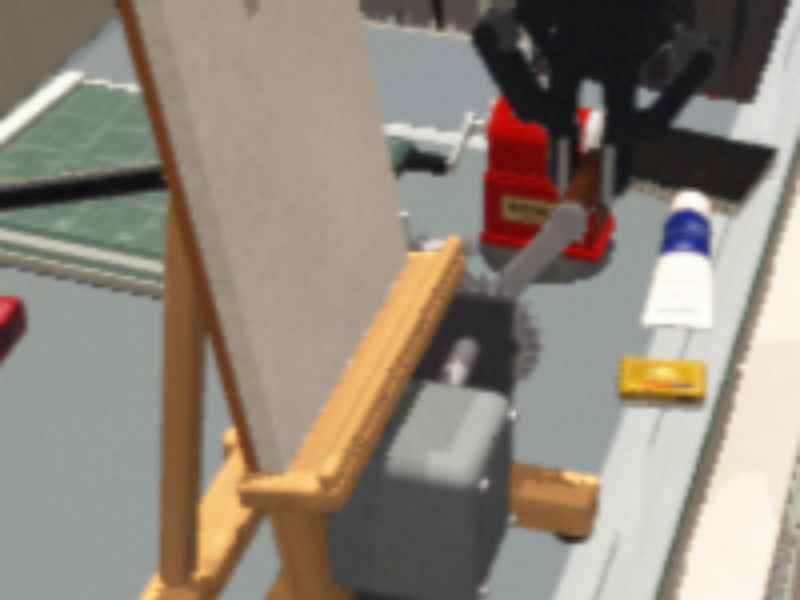

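The shelf now covers the rubber pads and sits right over the gearbox, and the load at the handle is gone. I go a little further into the free play to confirm.

Request:
move_arm(
  series=[
    [[1, 0, 0.08, -0.04, 0], [1, 0, 0.16, -0.08, 0], [1, 0, 0.16, -0.08, 0], [1, 0, 0.16, -0.08, 0]],
  ],
)

```text
time: 15.1
tool_pos: [0.4667, 0.2464, 0.345]
tool_rot: [0.709, 0.706, 0.0, 0.0]
contact_force: [-2.9, -3.3, 4.8]
grip_width: 0.0161
finger_force: 39.7
```

```bash
python3 st.py|head -1
```

```text
t 15.2 ang 60.3 r 0.0794 tang -0.5 rad_in -6.0 [0.4667 0.2464 0.345 ]
```

The tangential force is about zero, so this is free play and the shelf rests on its pads. I release, rise and go behind the trip weight.

Request:
move_arm(
  series=[
    [[0, 0, 0, 0, 0], [0, 0, 0, 0, 0], [0, 0, 0, 0, 0], [0, 0, 0, 0, 0], [0, 0, 0, 0, 0], [0, 0, 0, -0.8, 0], [0, 0, 0, -1.8, 0], [0, 0, 0, -2.8, 0], [0.5, 0, 1, -2.8, 0], [1, 0, 2, -2.8, 0], [1, 0, 3, -2.8, 0], [1, 0, 3, -2.8, 0]],
  ],
)

```text
time: 16.2
tool_pos: [0.5615, 0.2457, 0.4289]
tool_rot: [0.709, 0.705, 0.003, 0.002]
contact_force: [1.6, -0.8, 0.3]
grip_width: 0.039
finger_force: 0.0
```

Run:
```python
from h import *
from fit import E2W
v=np.load('v.npy')
s=sense(); print(np.round(s['tool_pos'],4),np.round(s['contact_force'],1))
p=cam('wrist','f.png'); 
for t in ('weight_mid','handle_mid'):
  for k in optics.trace(p,t)[:1]:
    ys,xs=np.nonzero(np.array(k['pixels'])); print(t,k['score'],np.round(k['rect']),xs.mean().round(),ys.mean().round())
for q in (40,64): print(q,proj(p,E2W(v,[18+56*np.sin(np.radians(q)),-155,155.3+56*np.cos(np.radians(q))]))[0].round())
```

```text
[0.5615 0.2457 0.4289] [ 1.6 -0.8  0.3]
weight_mid 0.62 [229. 112. 101.  49.] 299.0 126.0
handle_mid 0.86 [106. 144.  36.  92.] 121.0 187.0
40 [299. 138.]
64 [316. 135.]
```

View pics/f.png

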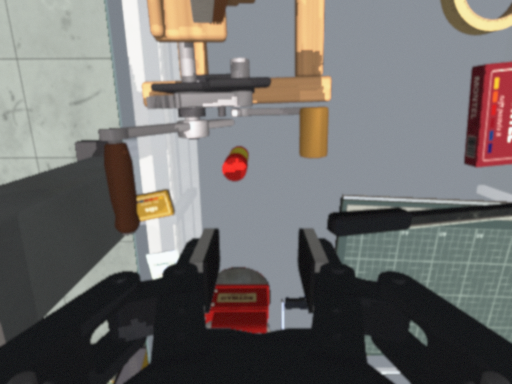

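The brass weight lies at (314,133), matching 64° behind upright, so the pawl is out. Next I go down behind it with the fingers closed.

Request:
move_arm(
  series=[
    [[1, 0.5, 1.4, 0, 0], [1, 1.2, 2.6, 0, 0], [1, 1.2, 3.2, 0, 0], [1, 1.2, 3.2, 0, 0], [1, 1.2, 3.2, 1, 0], [1, 1.2, 3.2, 2, 0], [1, 1.2, 3.2, 2.9, 0], [1, 1.2, 3.2, 2.9, 0], [1, 1.2, 3.2, 2.9, 0]],
  ],
)

```text
time: 17.1
tool_pos: [0.6509, 0.2817, 0.3398]
tool_rot: [0.708, 0.706, -0.002, -0.002]
contact_force: [-0.3, 0.6, 1.2]
grip_width: -0.0001
finger_force: 0.0
```

Request:
move_arm(
  series=[
    [[1, 0, -0.4, 0, 0], [1, 0, -0.8, -0.05, 0], [1, 0, -1.1, -0.2, 0], [1, 0, -1.4, -0.35, 0], [1, 0, -1.65, -0.5, 0], [1, 0, -1.9, -0.6, 0], [1, 0, -2.15, -0.7, 0], [1, 0, -2.4, -0.7, 0], [1, 0, -2.6, -0.7, 0], [1, 0, -2.8, -0.7, 0], [1, 0, -3.0, -0.7, 0], [1, 0, -3.1, -0.7, 0]],
  ],
)

```text
time: 18.1
tool_pos: [0.5677, 0.2796, 0.3779]
tool_rot: [0.708, 0.706, 0.014, 0.015]
contact_force: [9.2, -15.1, 38.5]
grip_width: 0.0
finger_force: 16.9
```

```bash
python3 look.py
```

```text
(0.69, array([204.9, 315. ]), 74, np.float64(136.1), np.int64(118))
18.2 [0.5671 0.2796 0.3781] [  6.6 -15.5  38.8] -0.0003
```

Request:
move_arm(
  series=[
    [[1, 0, 0, -0.6, 0], [1, 0, 0, -1.5, 0], [1, 0, 0, -2.5, 0], [1, -1, 0, -3, 0], [1, -1, 0, -3, 0], [1, -1, 0, -3, 0]],
  ],
)

```text
time: 18.7
tool_pos: [0.5592, 0.2513, 0.4562]
tool_rot: [0.709, 0.705, 0.003, 0.001]
contact_force: [-0.4, -0.1, -0.9]
grip_width: 0.0
finger_force: 0.0
```

Run:
```python
from h import *
s=sense(); print(np.round(s['tool_pos'],4),np.round(s['contact_force'],1))
p=cam('wrist');q=cam('side')
cv2.imwrite('pics/g.png',np.hstack([p['pixels'][0:300,50:400],cv2.resize(q['pixels'][140:240,180:320],(420,300))]))
```

```text
[0.5592 0.2513 0.4562] [-0.4 -0.1 -0.9]
```

View pics/g.png

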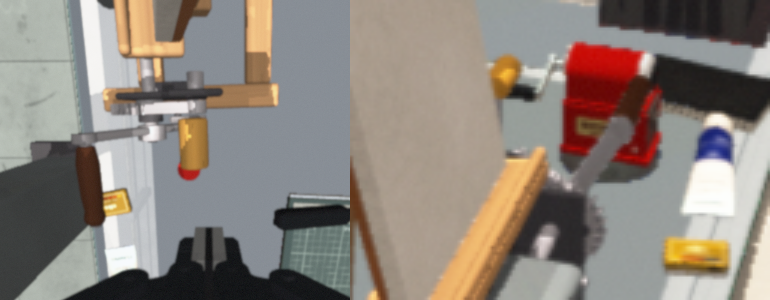

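```bash
cat > w2.py <<'E'
from look import *
for n in ('side','wrist'):
    p=cam(n)
    for k in optics.trace(p,'weight_mid')[:1]:
        m=np.array(k['pixels']); ys,xs=np.nonzero(m); c=np.array([xs.mean(),ys.mean()]); t=np.arange(-45,75.)
        D=np.linalg.norm(proj(p,E2W(v,[[18+56*np.sin(q),-155,155.3+56*np.cos(q)] for q in np.radians(t)]))-c,axis=1)
        print(n,round(k['score'],2),c.round(),np.round(k['rect']),t[D.argmin()],D.min().round(1))
print(sense()['time'])
E
python3 w2.py;python3 w2.py
```

```text
side 0.56 [232. 167.] [227. 158.   9.  33.] -5.0 0.7
wrist 0.8 [245. 143.] [221. 116.  43.  59.] -3.0 4.3
19.0
side 0.46 [231. 165.] [224. 156.  12.  35.] -3.0 1.4
wrist 0.69 [245. 143.] [218. 120.  45.  53.] -3.0 4.3
19.2
```

Request:
move_arm(
  series=[
    [[1, 0, 0, 0, 0], [1, 0, 0, 0, 0], [1, 0, 0, 0, 0], [1, 0, 0, 0, 0], [1, 0, 0, 0, 0], [1, 0, 0, 0, 0], [1, 0, 0, 0, 0], [1, 0, 0, 0, 0]],
  ],
)

```text
time: 19.87
tool_pos: [0.5595, 0.252, 0.4524]
tool_rot: [0.709, 0.706, 0.0, -0.0]
contact_force: [-0.3, -0.5, -0.5]
grip_width: -0.0001
finger_force: 0.0
```

```bash
python3 w2.py
python3 - <<'E'
from h import *
p=cam('wrist');q=cam('side')
cv2.imwrite('pics/i.png',np.hstack([cv2.resize(p['pixels'][60:210,130:330],(400,300),interpolation=2),cv2.resize(q['pixels'][145:220,200:300],(400,300),interpolation=2)]))
E
```

```text
side 0.61 [232. 167.] [225. 156.  13.  36.] -5.0 0.8
wrist 0.73 [244. 142.] [219. 119.  42.  53.] -3.0 4.1
20.0667
```

View pics/i.png

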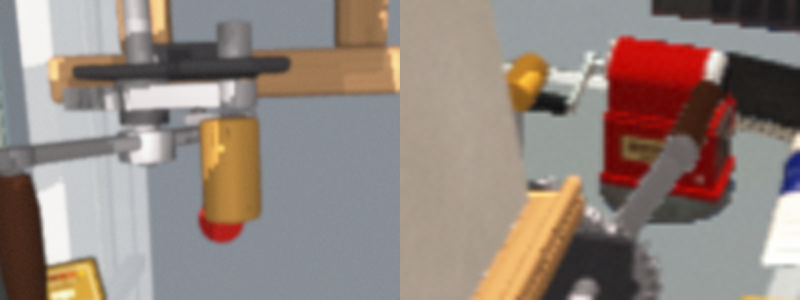

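The picture shows the weight standing about 5° forward of upright and not moving, at (230,170) left and (527,80) right. So the pawl may still be held out. I check the pawl and crank by masks.

Run:
```python
from look import *
from fit import handle
import pickle
P=pickle.load(open('P.pkl','rb'))
def nose(a,y=-131): return [18-46*np.cos(a)-0*np.sin(a),y,155.3+46*np.sin(a)]
for n in ('side','wrist','top'):
    p=cam(n)
    for t in ('pawl','crank','handle_mid','panel','glue_stick'):
        for k in optics.trace(p,t)[:1]:
            m=np.array(k['pixels']); ys,xs=np.nonzero(m); print(n,t,round(k['score'],2),np.round(k['rect']),xs.mean().round(),ys.mean().round())
            if t=='handle_mid':
                c=np.array([xs.mean(),ys.mean()]); q=np.arange(-60,100.); D=np.linalg.norm(proj(p,E2W(v,[handle(np.radians(z)) for z in q]))-c,axis=1); print('   handle deg',q[D.argmin()],D.min().round(1))
    print(n,'nose',[proj(p,E2W(v,nose(a)))[0].round() .tolist() for a in (0,.12,.42)],'pivot',proj(p,E2W(v,[18,-131,155.3]))[0].round())
```

```text
side pawl 0.72 [227. 160.  10.  13.] 231.0 166.0
side crank 0.69 [254. 164.  24.  41.] 268.0 184.0
side handle_mid 0.51 [266. 164.  14.  18.] 274.0 173.0
   handle deg 61.0 2.1
side panel 0.94 [156.  83.  91. 174.] 198.0 167.0
side glue_stick 0.52 [225. 158.  13.  35.] 232.0 166.0
side nose [[248.0, 198.0], [248.0, 195.0], [246.0, 190.0]] pivot [227. 194.]
wrist pawl 0.55 [189. 103.  70.  68.] 238.0 130.0
wrist crank 0.87 [125. 124. 104. 107.] 155.0 165.0
wrist handle_mid 0.78 [126. 146.  29.  85.] 140.0 186.0
   handle deg 58.0 1.1
wrist panel 0.57 [165.   0.  83.  58.] 203.0 27.0
wrist glue_stick 0.58 [157. 249.  33.  26.] 172.0 259.0
wrist nose [[195.0, 109.0], [194.0, 110.0], [195.0, 110.0]] pivot [250. 109.]
top pawl 0.82 [245. 157.  18.  35.] 251.0 170.0
top panel 0.86 [115.  83. 117. 118.] 175.0 149.0
top glue_stick 0.23 [117.  82. 113. 114.] 174.0 149.0
top nose [[246.0, 192.0], [246.0, 191.0], [246.0, 187.0]] pivot [246. 172.]
```

The handle stays at 60° and the shelf is unchanged. The weight apparently stands balanced near upright: the flare of the closed fingers must have caught the roller. I approach again from behind with the fingertips higher.

Request:
move_arm(
  series=[
    [[1, 0.5, 1.0, 0, 0], [1, 0.9, 1.4, 0, 0], [1, 0.9, 1.4, 0, 0], [1, 0.9, 1.4, 1.2, 0], [1, 0.9, 1.4, 2.2, 0], [1, 0.9, 1.4, 2.6, 0], [1, 0.9, 1.4, 2.6, 0], [1, 0.9, 1.1, 2.6, 0], [1, 0.9, 0.9, 2.6, 0], [1, 0.9, 0.7, 2.6, 0], [1, 0.9, 0.5, 2.6, 0], [1, 0.9, 0.5, 2.6, 0]],
  ],
)

```text
time: 22.07
tool_pos: [0.5732, 0.2792, 0.3759]
tool_rot: [0.708, 0.706, 0.0, 0.0]
contact_force: [0.0, 0.7, 0.5]
grip_width: 0.0003
finger_force: 0.0
```

```bash
python3 w2.py; python3 look.py|tail -1
```

```text
side 0.55 [232. 168.] [228. 158.  10.  34.] -5.0 1.4
wrist 0.9 [202. 215.] [173. 164.  60. 103.] -5.0 11.6
22.2667
22.3667 [0.5749 0.279  0.3746] [-0.1 -1.1  0.3] -0.0002
```

Request:
move_arm(
  series=[
    [[1, 0, -0.1, 0, 0], [1, 0, -0.2, 0, 0], [1, 0, -0.3, 0, 0], [1, 0, -0.4, 0, 0], [1, 0, -0.4, 0, 0]],
  ],
)

```text
time: 22.78
tool_pos: [0.5618, 0.2791, 0.3743]
tool_rot: [0.708, 0.706, -0.0, -0.0]
contact_force: [-0.9, 1.2, 0.8]
grip_width: 0.0001
finger_force: 0.0
```

```bash
python3 w2.py; python3 look.py|tail -1
```

```text
side 0.54 [206. 223.] [132.  82. 149. 274.] 74.0 43.9
wrist 0.72 [194. 213.] [159. 165.  93. 100.] -23.0 11.4
22.9833
23.0833 [0.5627 0.279  0.3744] [-0.4 -0.1 -0.4] -0.0001
```

Request:
move_arm(
  series=[
    [[1, 0, -0.15, 0, 0], [1, 0, -0.3, 0, 0], [1, 0, -0.45, 0, 0], [1, 0, -0.6, 0, 0], [1, 0, -0.6, 0, 0], [1, 0, -0.6, 0, 0]],
  ],
)

```text
time: 23.58
tool_pos: [0.5442, 0.2792, 0.3746]
tool_rot: [0.708, 0.706, 0.0, 0.0]
contact_force: [0.3, -0.4, 0.3]
grip_width: -0.0003
finger_force: 0.0
```

```bash
python3 w2.py; python3 look.py|tail -1
```

```text
side 0.56 [296. 225.] [284. 219.  24.  10.] -45.0 69.0
wrist 0.62 [216. 209.] [182. 165. 103.  96.] -33.0 12.0
23.7833
23.8833 [0.5448 0.2791 0.3744] [-0.1 -0.5 -0. ] 0.0
```

Request:
move_arm(
  series=[
    [[1, 0, 0.3, -0.3, 0], [1, 0, 0.5, -1.3, 0], [1, 0, 0.5, -2.6, 0], [1, -1, 0.5, -3, 0], [1, -1, 0.5, -3, 0], [1, -1, 0.5, -3, 0], [1, -1, 0.5, -3, 0], [1, -1, 0.5, -3, 0]],
  ],
)

```text
time: 24.55
tool_pos: [0.5591, 0.2493, 0.4631]
tool_rot: [0.708, 0.706, -0.001, -0.001]
contact_force: [0.4, -0.1, -0.2]
grip_width: 0.0001
finger_force: 0.0
```

```bash
python3 w2.py
python3 - <<'E'
from look import *
import pickle
P=pickle.load(open('P.pkl','rb'))
def nose(a): return [18-46*np.cos(a),-131,155.3+46*np.sin(a)]
p=cam('side'); print([proj(p,E2W(v,nose(a)))[0].round().tolist() for a in (0,.42)])
for q in (P['side'],p):
    for k in optics.trace(p,'pawl')[:1] if q is p else []: print(k['score'],np.round(k['rect']))
    g=cv2.cvtColor(q['pixels'],cv2.COLOR_BGR2GRAY); print(g[184:202,236:258:1][::2])
E
```

```text
side 0.66 [242. 175.] [232. 166.  19.  22.] -35.0 3.8
wrist 0.69 [212. 134.] [188. 114.  74.  51.] -32.0 5.6
24.75
[[248.0, 198.0], [246.0, 190.0]]
[[107 111 130 149 153 154 155 155 153 154 153 154 155 153 130  59  35  35
   41  56  81  89]
 [127 150 152 155 154 153 153 155 153 155 154 153 154 151 128  59  37  35
   33  37  36  33]
 [154 153 154 153 154 153 154 155 154 154 154 153 153 136  83  53  45  45
   41  39  36  38]
 [149 153 154 153 155 153 156 155 154 153 154 155 152 130  66  43  41  45
   41  42  43  46]
 [ 61  99 150 155 153 155 154 154 155 154 153 154 152 134  76  61  63  64
   63  64  65  63]
 [166 161 165 155 154 157 154 152 152 154 153 153 155 150 126  71  60  61
   65  65  65  68]
 [151 207 226 225 224 227 213 191 218 212 198 184 170 157 152 131  82  60
   62  64  65  66]
 [ 84 100 101 103 115 126 142 178 215 229 229 212 149 145 165 156 152 144
  130  84  76  66]
 [ 73  89  94  95  97  89  93 106 125 112 104 126 169 182 180 177 163 135
  146 152 152 147]]
0.64 [228. 165.  23.  38.]
[[107 113 132 152 156 155 157 156 156 156 157 156 156 155 130  58  38  35
   41  58  79  89]
 [135 151 155 155 153 156 157 155 155 156 155 156 156 154 133  58  38  37
   37  37  34  35]
 [155 156 156 156 155 156 163 164 161 157 156 157 154 136  82  53  47  46
   41  41  40  41]
 [151 154 155 155 156 173 195 196 185 154 154 156 154 132  65  45  42  46
   40  43  45  49]
 [107 132 166 166 175 194 189 167 133 133 152 155 154 133  77  63  64  64
   64  65  64  69]
 [199 199 197 188 197 192 164 128 132 152 145 152 156 151 129  72  59  63
   66  69  89 117]
 [198 194 191 196 189 160 121 119 133 125 155 177 168 158 152 132  81  61
   68  86 104 105]
 [196 189 198 190 158 119 117 129 108 107 133 150 159 181 152 161 154 143
  128 111 104 102]
 [192 200 189 153 117 112 126 105  97  93 100 112 140 137 132 159 153 136
  117 118 102 101]]
```

Run:
```python
from look import *
import pickle
P=pickle.load(open('P.pkl','rb'))
a=P['side']['pixels'];p=cam('side');b=p['pixels']
t=a[162:190,228:256]; 
s=lambda i:cv2.resize(i[150:205,215:275],None,fx=8,fy=8,interpolation=cv2.INTER_CUBIC)
# brass centroid
for i in (a,b):
    h=cv2.cvtColor(i,cv2.COLOR_BGR2HSV)[160:192,228:254]; m=(h[...,0]>12)&(h[...,0]<30)&(h[...,1]>130)&(h[...,2]>90); ys,xs=np.nonzero(m); print(m.sum(),(xs.mean()+228).round(2),(ys.mean()+160).round(2),xs.min()+228,xs.max()+228,ys.min()+160,ys.max()+160)
A=s(a)[12*8:40*8,13*8:41*8]
r=cv2.matchTemplate(s(b),A[24:-24,24:-24],cv2.TM_CCOEFF_NORMED); _,mx,_,l=cv2.minMaxLoc(r); print(mx,(l[0]-13*8-24)/8,(l[1]-12*8-24)/8)
for q in (-35,-33,-31,-28): print(q,proj(p,E2W(v,[18+56*np.sin(np.radians(q)),-155,155.3+56*np.cos(np.radians(q))]))[0].round(1))
```

```text
318 237.37 172.19 228 251 161 189
121 244.76 171.79 239 251 165 191
0.6530535817146301 0.25 -0.5
-35 [244.6 172.1]
-33 [243.9 171.6]
-31 [243.1 171. ]
-28 [241.9 170.2]
```

The weight is back within about 0.5 px of its starting picture position, so it leans on its stop and the pawl lies in the wheel. The shelf is down and the arm is clear.

```bash
python3 -c "
from h import *
print(ticket.finish_job())"
```

```text
the job is handed in; nothing more can be done
None
```

The job is handed in, and the result was not reported back. By force and camera checks the shelf is down on its pads, the trip weight leans forward, the pawl lies in the wheel and the arm is clear. While tipping the weight forward the closed fingers caught on something, pressing with about 39 N for under a second. I saw no sign of damage or of contact with the panel afterwards.

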